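# Lower the presser foot on a loaded seal insertion tool

### The arm

A 6-joint arm with a two-finger parallel gripper is mounted at the origin on the work surface. World frame = base frame: x ahead of the robot, y to its left, z up, the work surface at z = 0. Lengths are in mm, angles in rad, forces in N, time in s.
With the tool pointing down it reaches from about 300 to 775 mm from the base axis. Payload 14.6 kg.
Tool frame: the origin (TCP) lies between the finger pads; the fingertips stand 8 mm ahead of it and the grasp point (between the pads) lies 11 mm behind it; z points along the fingers, y is the direction in which the jaws open and shut (so a half turn about z gives the same grasp; the last joint's range is limited). The gripper opens to 94 mm and grips with 3 to 60 N. Pads are 16 mm wide; open, the fingers measure 119 mm over their backs; the gripper's body (75 mm by 177 mm) begins 78 mm behind the grasp point.
Start: joints at [-1.196, 0.3, 1.521, -0, 1.321, -0.067], TCP at [235.154, -497.184, 213.446] pointing down, gripper open.
Joint ranges: [-3.03, 3.03], [-0.79, 2.21], [0.23, 2.52], [-1.04, 4.18], [0, 3.07], [-2.55, 2.55]. Speed limits (rad/s): [2.22, 2.22, 2.57, 3.14, 3.14, 3.14].

### API

Orientations are given as [roll, pitch, yaw] about the fixed x, y, z axes, in that order (R = Rz(yaw) Ry(pitch) Rx(roll)).
In Python, from cell import manip, cams, models gives the robot as it stands. The module is installed in compiled form; this text tells all that it offers.
- The arm moves only by the shell command python3 -m pendant 'ROWS' [OPENING] [FORCE]. ROWS is JSON, a list that holds one entry, the list of rows, each a list of 4 numbers: the shift along the tool's x, y, z in cm, then the turn about the tool's z in rad. In form: [[[x, y, z, roll], ...]]. A call has 1 to 5 rows; each row is the pose to reach, as a shift and turn from the pose commanded when the call began, along the tool's axes at that moment; what a row does not reach only later rows make up. A row lasts 1/10 s, in which the tool goes at most 50 mm and 8.59 degrees, less where a joint would pass 70% of its speed; a pose out of reach is approached as far as the arm can. A call with a gripper value outside its range is refused whole. OPENING is the opening, from -1 (shut) to 1 (fully open), so that 0 is half open, set as the call begins (- or left out, the last holds). The fingers move at their own pace and stop on an object; FORCE is the grip in N (left out, the last holds). Time passes only in rows, so rows that repeat a pose let the fingers close. It gives the time, the measured TCP pose, the force and the opening at its end, in the units of the state.
- manip.read_state(): the state, without advancing time (a new reading comes with each control period).
- cams.camera(name): name is "scene" or "top"; returns a dict with "frame" (384x512x3 uint8, red, green, blue), "K" (3x3 intrinsics, pixels), "pose" (4x4, takes a point from camera to world coordinates). Camera axes: x right, y down, z forward; pixel columns grow to the right and rows downward; lengths in mm; the calibration is good to about 2 mm. A picture is of the moment at which its call begins. There is no depth.
- manip.sign_off(): hands the job in, once; it reports no verdict.
Trained networks look in the newest picture that a camera, given by its name, has taken for a name from the list of things; names that differ only in an ending like _2 or _b are one class to them, and where a whole thing is asked for, a point or a joint stands for the part that bears it (a point fixed in the world has none). Each returns a list of dicts, best first, with "score" (0 to 1); they miss things now and then, are a little off and sometimes report something else, mostly with a low value. They report only what shows in the picture. A call takes as long as a camera call. They do not tell look-alikes from the thing itself.
- models.regions_of(camera, name): "pixels" (384x512 bool, what is visible of it) and "point" ([column, row] in pixels, amid what is visible of it).
The state is a dict: "clock": time; "joints": joint angles; "qd": joint speeds; "effort": joint torques, N m; "eef_pos": TCP position; "eef_rot": TCP orientation; "wrist_force": force on the tool from outside, world axes, zero at the start; "moment": the same for the moment, N m; "finger_gap": finger opening in mm.
Only numpy, scipy, OpenCV 4.12 (cv2) and the standard library are available. Lean on these libraries where they do the work, as an engineer would, in place of code of your own. Each camera call takes 0.05 s, during which the arm holds its last target.

### The job

The flanged roller end housing is standing on one of the two anvils of the seal insertion tool. Push down the small presser-foot lever on the head above that housing, all the way to its level stop, so that the foot comes down over the seal. Leave the small lever on the other head raised, and do not shift the housing or the long cast iron lever between the heads.

Things in the scene. Friction and masses are not known exactly. Their poses are not given: they have to be found in the camera images.
- left_knob (a point): centre of the 26 mm black ball knob of the small presser-foot lever on the left (+y) head. Flat steel bar 16 mm wide, 10 thick; point x runs along it outward, y along the level hinge pin, z square to its top face. Pin 100 mm back along -x; bar free 15 to 88 mm out from pin. Starts 38 to 60 degrees up; fully down it is level on a hard stop, 165 mm above the bench. Friction only, stays put; 3 to 8 N at mid-bar.
- right_knob (a point): the same on the right (-y) head, an equal lever with equal axes, hinge pin 100 mm back along its -x. Heads stand 260 mm apart side by side on one bedplate, levers on the side away from the robot. Nothing is under the bars; each head behind its pin is 50 mm wide, top 185 mm above the bench.
- housing_centre (a point): centre (half-way up) of the teal roller end housing: round hub 68 mm across on a 90 mm flange, 50 mm tall, black seal laid in its top. Stands upright, loose, on the left or right anvil right below that head's foot: seen from above it is 90 to 145 mm from its own head's lever knob, over 260 mm from the other's. The other anvil holds only a low cream nylon spacer ring.
- long_lever_knob (a point): centre of the 42 mm ball knob at the end of the long cast iron lever, 315 mm long, 20 mm wide, hinged low on the bedplate midway between the two heads and sloping up away from the robot; knob about 255 mm above the bench. It is not to be moved.
Things that resemble listed ones, but are neither listed nor needed, are in the scene too. Leave any blue or pink look-alike of the part that bears housing_centre alone.

How it is judged (in metres and radians):
At the end, for the whole second after the job is handed in: The small lever on the head above the housing is within 9 degrees of level, the other small lever is still more than 29 degrees above level, the housing stands upright within 15 mm of where it was, and the long lever's knob is within 40 mm of where it was (((horizontal distance between housing_centre and left_knob below 0.2 m and angle between left_knob's own z axis and vertical below 0.16 rad and angle between right_knob's own z axis and vertical above 0.5 rad) or (horizontal distance between housing_centre and right_knob below 0.2 m and angle between right_knob's own z axis and vertical below 0.16 rad and angle between left_knob's own z axis and vertical above 0.5 rad)) and distance of housing_centre from where it was at the start of the episode below 0.015 m and angle between housing_centre's own z axis and vertical below 0.1 rad and distance of long_lever_knob from where it was at the start of the episode below 0.04 m); the robot touches nothing.
It fails at once if the small lever on the head without the housing is pushed below 23 degrees ((horizontal distance between housing_centre and left_knob below 0.2 m and angle between right_knob's own z axis and vertical below 0.4 rad) or (horizontal distance between housing_centre and right_knob below 0.2 m and angle between left_knob's own z axis and vertical below 0.4 rad)).
It fails at once if the long cast iron lever's knob is moved by more than 60 mm (distance of long_lever_knob from where it was at the start of the episode above 0.06 m).
It fails at once if the housing is tipped over (angle between housing_centre's own z axis and vertical above 0.35 rad).
It also fails if it takes over 29 s, if anything falls off the work surface, if the arm or the gripper's body presses on something with over 40 N, if the wrist force passes 120 N, or if a joint passes its speed limit or range.

## Working session

There is one attempt and no reset: what is moved stays moved. The work goes in short steps, Python scripts to look and compute and a shell command to move; the robot and the scene stay as the last step left them, time stands still between calls to the robot, and variables do not carry over. Pictures are saved under pics/ and viewed, and the job is handed in when it is done.

```bash
mkdir -p pics; python3 - <<'E'
from cell import manip,cams,models
import cv2,numpy as np
s=manip.read_state();print({k:np.round(v,3).tolist() for k,v in s.items()})
for c in ["scene","top"]:
    d=cams.camera(c);np.savez(f"{c}.npz",**d)
    im=cv2.cvtColor(d["frame"],cv2.COLOR_RGB2BGR);cv2.imwrite(f"pics/{c}0.png",cv2.resize(im,(800,600),interpolation=cv2.INTER_CUBIC))
    print(c,d["K"].round(1).tolist(),d["pose"].round(3).tolist())
    for n in ["left_knob","right_knob","housing_centre","long_lever_knob"]:
        for r in models.regions_of(c,n):
            print(c,n,round(r["score"],2),np.round(r["point"],1),r["pixels"].sum())
E
```

```text
{'clock': 0.0, 'joints': [-1.196, 0.3, 1.522, -0.0, 1.321, -0.067], 'qd': [0.001, 0.001, -0.0, 0.001, 0.001, -0.002], 'effort': [0.002, -53.181, -35.273, 0.071, 0.024, -0.0], 'eef_pos': [235.054, -496.961, 212.89], 'eef_rot': [-3.14, -0.0, 0.442], 'wrist_force': [-0.15, 0.241, 0.129], 'moment': [0.006, -0.011, -0.044], 'finger_gap': 94.045}
scene [[456.8, 0.0, 261.4], [0.0, 456.8, 185.9], [0.0, 0.0, 1.0]] [[-0.809, 0.486, -0.33, 827.977], [0.587, 0.669, -0.456, 384.826], [-0.001, -0.563, -0.827, 1028.136], [0.0, 0.0, 0.0, 1.0]]
scene left_knob 0.66 [296.5 264.8] 308
scene right_knob 0.74 [201.2 196.9] 325
scene housing_centre 0.9 [249.6 110.6] 687
scene housing_centre 0.86 [140.2 218.6] 991
scene housing_centre 0.76 [237.1 148.1] 655
scene housing_centre 0.57 [233.3 212.1] 739
scene long_lever_knob 0.63 [253.7 228.1] 1603
scene long_lever_knob 0.61 [199.6 191.4] 351
top [[474.5, 0.0, 253.5], [0.0, 474.5, 191.6], [0.0, 0.0, 1.0]] [[0.019, -0.997, 0.07, 380.494], [-1.0, -0.02, -0.013, -88.243], [0.015, -0.07, -0.997, 1433.051], [0.0, 0.0, 0.0, 1.0]]
top left_knob 0.8 [165.3 154.9] 293
top right_knob 0.68 [262. 133.] 282
top housing_centre 0.91 [355.9 252. ] 757
top housing_centre 0.9 [324.5 214.8] 689
top housing_centre 0.74 [309.8 283.1] 694
top housing_centre 0.73 [312.3 109.2] 674
top long_lever_knob 0.85 [218.9 158.7] 1090
```

View pics/scene0.png

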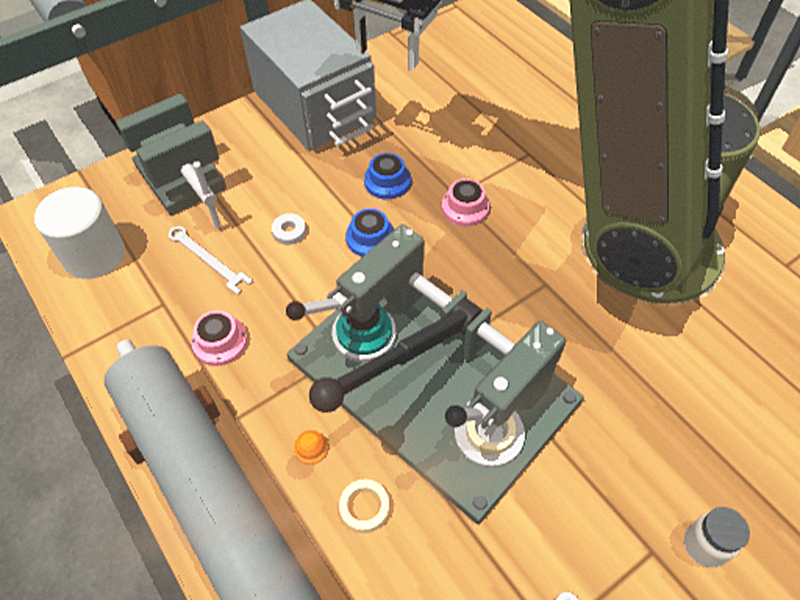

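View pics/top0.png

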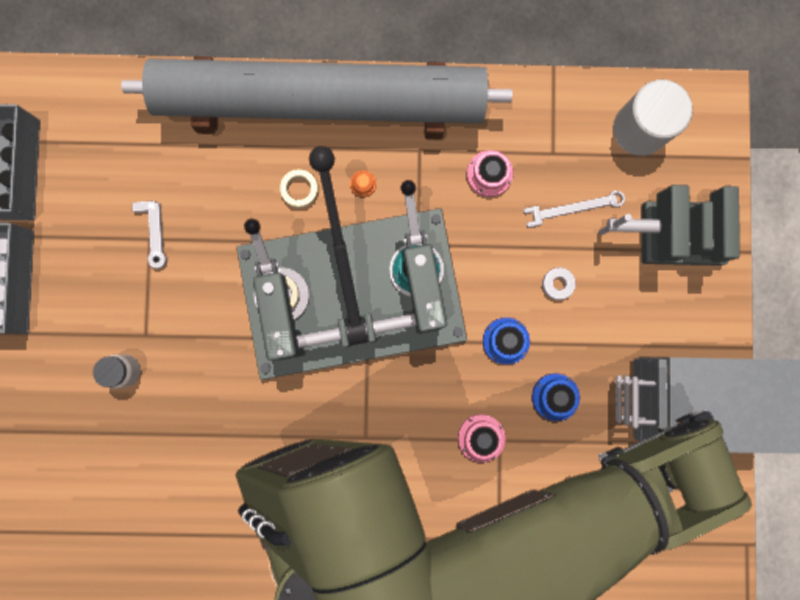

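The teal housing is under the right (-y) head: scene (363,330) and top (415,268), both in 800x600 view pixels. The other anvil, at scene (490,432), holds only the cream ring.

Things that could be taken for the right knob, in scene view pixels:
- The knob itself at (295,311), chosen because it is on the head above the teal housing.
- The left knob at (456,415).
- The long lever knob at (326,394).
- The vice handle at (200,180).

The pink and blue flanges are housing look-alikes. Next I triangulate and check one crop.

```bash
cat > h.py <<'E'
import numpy as np,cv2
D={c:dict(np.load(f"{c}.npz")) for c in("scene","top")}
def ray(c,p):
    d=D[c];v=d["pose"][:3,:3]@np.linalg.inv(d["K"])@[p[0],p[1],1];return d["pose"][:3,3],v/np.linalg.norm(v)
def tri(ps,pt):
    A=0;b=0;R=[ray("scene",ps),ray("top",pt)]
    for o,v in R:
        M=np.eye(3)-np.outer(v,v);A=A+M;b=b+M@o
    x=np.linalg.solve(A,b);return x,[np.linalg.norm((np.eye(3)-np.outer(v,v))@(x-o)) for o,v in R]
def atz(c,p,z):
    o,v=ray(c,p);return o+v*(z-o[2])/v[2]
def proj(c,X):
    d=D[c];q=np.linalg.inv(d["pose"])@np.r_[X,1];q=d["K"]@q[:3];return q[:2]/q[2]
def blob(c,p,r,th=60):
    g=D[c]["frame"].max(2);m=np.zeros_like(g);cv2.circle(m,(int(p[0]),int(p[1])),r,1,-1)
    m=((g<th)&(m>0)).astype(np.uint8)
    m=cv2.morphologyEx(m,cv2.MORPH_OPEN,cv2.getStructuringElement(cv2.MORPH_ELLIPSE,(5,5)))
    n,l,st,ce=cv2.connectedComponentsWithStats(m)
    i=1+np.argmax(st[1:,4]);return ce[i],st[i]
E
python3 - <<'E'
from h import *
for n,s,t,r in [("R",(189,199),(261,120),9),("L",(292,266),(161,145),9),("long",(209,252),(205,102),12)]:
    a,sa=blob("scene",s,r);b,sb=blob("top",t,r)
    x,e=tri(a,b);print(n,a.round(1),sa,b.round(1),sb,x.round(1),np.round(e,1))
def crop(c,x,y,w,h,n):
    im=cv2.cvtColor(D[c]["frame"][y:y+h,x:x+w],cv2.COLOR_RGB2BGR);return cv2.resize(im,(400,400*h//w),interpolation=cv2.INTER_CUBIC)
cv2.imwrite("pics/crop0.png",np.hstack([crop("scene",170,130,110,110,0),crop("top",220,100,110,110,0)]))
E
```

```text
Traceback (most recent call last):
  File "h.py", line 19, in blob
    i=1+np.argmax(st[1:,4]);return ce[i],st[i]
        ~~~~~~~~~^^^^^^^^^^
ValueError: attempt to get argmax of an empty sequence
```

```bash
sed -i 's/th=60/th=80/;s/(5,5)/(3,3)/' h.py
python3 - <<'E'
from h import *
def crop(c,x,y,w,h,n):
    im=cv2.cvtColor(D[c]["frame"][y:y+h,x:x+w],cv2.COLOR_RGB2BGR);return cv2.resize(im,(400,400*h//w),interpolation=cv2.INTER_CUBIC)
cv2.imwrite("pics/crop0.png",np.hstack([crop("scene",170,130,110,110,0),crop("top",220,100,110,110,0)]))
for n,s,t,r in [("R",(189,199),(261,120),9),("L",(292,266),(161,145),9),("long",(209,252),(205,102),12)]:
    a,sa=blob("scene",s,r);b,sb=blob("top",t,r)
    x,e=tri(a,b);print(n,a.round(1),sa,b.round(1),sb,x.round(1),np.round(e,1))
E
```

```text
R [189.2 199.2] [183 193  12  12  76] [260.9 120. ] [257 116   9   9  66] [ 649.8 -119.4  225.8] [1. 1.]
L [291.2 266. ] [285 260  14  13 138] [161.1 145. ] [157 141   9   9  70] [576.4 130.8 245.5] [0.2 0.2]
long [213.7 254.7] [201 243  20  21 131] [205.8 102.4] [198  94  16  20 210] [684.   24.4 246.7] [5. 5.]
```

View pics/crop0.png

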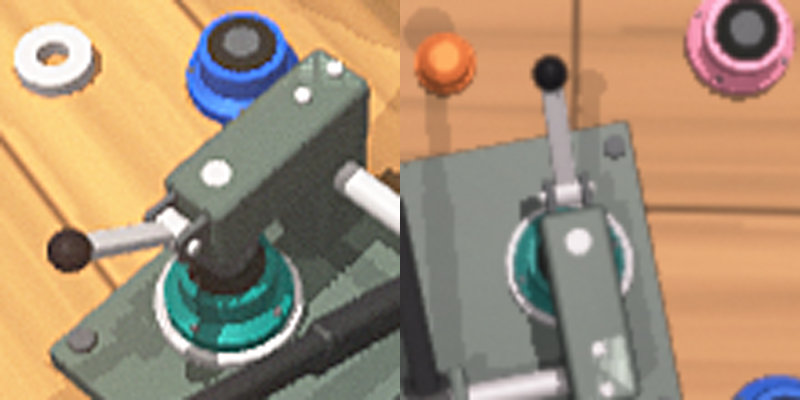

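```bash
python3 - <<'E'
from h import *
K=np.array([649.8,-119.4,225.8]);a=np.deg2rad(12);u=np.array([np.cos(a),np.sin(a),0]);n=np.array([-u[1],u[0],0])
P=K-79*u;P[2]=165;print(P)
ims=[]
L=P+260*n
for c,(x,y) in dict(scene=(170,130),top=(220,100)).items():
    w=110;im=cv2.cvtColor(D[c]["frame"][y:y+w,x:x+w],cv2.COLOR_RGB2BGR);im=cv2.resize(im,(400,400),interpolation=cv2.INTER_CUBIC)
    for X,col in [(P+15*n,(0,0,255)),(P-15*n,(0,0,255)),(K,(0,255,255)),(P+50*u+[0,0,40],(255,0,255)),(P-100*u+[0,0,20],(0,255,0)),(P-100*u+25*n+[0,0,20],(0,255,0)),(P-100*u-25*n+[0,0,20],(0,255,0))]:
        p=((proj(c,X)-[x,y]+.5)*400/w).astype(int);cv2.circle(im,tuple(int(v) for v in p),4,col,-1)
    ims.append(im)
cv2.imwrite("pics/crop1.png",np.hstack(ims))
E
```

```text
[ 572.52633954 -135.82502357  165.        ]
```

View pics/crop1.png

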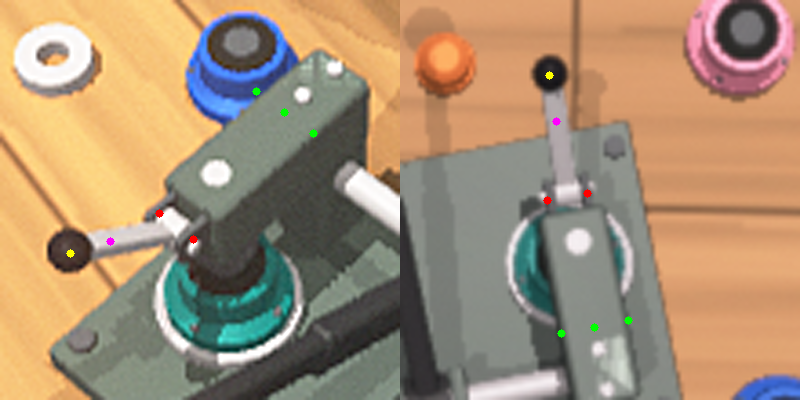

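The projected pin (red), press point (magenta) and knob (yellow) all sit on the lever in both views. Press point is (621,-126). I'll raise the arm, shut the fingers and go across.

```bash
python3 -m pendant '[[[0,0,-4.5,0.05],[0,0,-8.5,0.1],[4,-1.3,-9,0.15],[8,-2.7,-9,0.2],[12,-4,-9,0.233]]]' -1 20; python3 -m pendant '[[[4.5,-1.5,0,0],[9,-3,0,0],[13.5,-4.5,0,0],[18,-6,0,0],[22,-7.5,0,0]]]'
python3 -c "
from cell import manip
s=manip.read_state();print(s['eef_pos'],s['eef_rot'],s['joints'])"
```

```text
clock: 1.0
eef_pos: [327.3, -408.6, 303.8]
eef_rot: [3.141, -0.0, 0.206]
wrist_force: [0.1, -0.3, -0.1]
finger_gap: 57.7
clock: 1.5
eef_pos: [527.9, -289.3, 303.4]
eef_rot: [3.142, -0.0, 0.209]
wrist_force: [-0.7, 0.3, 0.3]
finger_gap: 17.4
[ 527.91065186 -289.25370667  303.39073429] [ 3.14159216e+00 -6.13017355e-05  2.09230885e-01] [-5.62103498e-01  3.72273789e-01  1.21958954e+00  4.23912949e-05
  1.54968503e+00  7.99461050e-01]
```

```bash
python3 -m pendant '[[[3,-3.4,0,0],[6,-6.8,0,0],[9,-10,0,0],[12,-13.5,0,0],[12,-13.5,0,0]]]'; python3 -m pendant '[[[0,0,0,0],[0,0,0,0]]]'; 
```

```text
clock: 2.0
eef_pos: [617.3, -129.2, 302.9]
eef_rot: [-3.141, 0.0, 0.214]
wrist_force: [-0.2, -1.3, -0.3]
finger_gap: 0.2
clock: 2.2
eef_pos: [615.2, -134.7, 303.4]
eef_rot: [3.141, 0.0, 0.208]
wrist_force: [0.0, 0.0, -0.6]
finger_gap: 0.6
```

```bash
python3 -m pendant '[[[0.8,-0.7,0,0],[0.8,-0.7,-0,0],[0.8,-0.7,3,0],[0.8,-0.7,5.5,0],[0.8,-0.7,5.5,0]]]'; python3 - <<'E'
from cell import manip,cams
import cv2,numpy as np
print(manip.read_state()["eef_pos"])
ims=[]
for c,(x,y) in dict(scene=(150,90),top=(210,70)).items():
    f=cams.camera(c)["frame"][y:y+150,x:x+150];ims.append(cv2.resize(cv2.cvtColor(f,cv2.COLOR_RGB2BGR),(400,400),interpolation=cv2.INTER_CUBIC))
cv2.imwrite("pics/c2.png",np.hstack(ims))
E
```

```text
clock: 2.7
eef_pos: [620.9, -125.4, 245.1]
eef_rot: [-3.139, 0.005, 0.208]
wrist_force: [0.8, 0.1, -0.0]
finger_gap: 0.6
[ 620.87769085 -125.38930524  245.11585306]
```

View pics/c2.png

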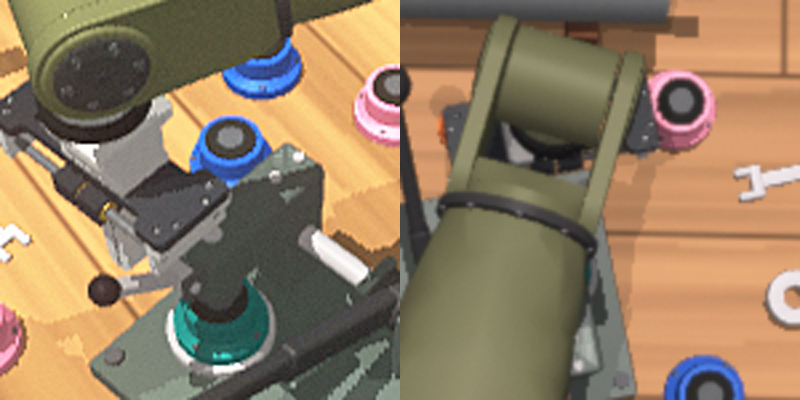

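The closed fingertips are just above mid-bar, at about (165,260) in the scene crop. The knob at (105,290) is clear. Now I press down in steps.

```bash
python3 -m pendant '[[[0,0,0.8,0],[0,0,1.6,0],[0,0,2.4,0],[0,0,3.2,0],[0,0,4,0]]]'; python3 -m pendant '[[[0,0,0.6,0],[0,0,1.2,0],[0,0,1.8,0],[0,0,2.3,0],[0,0,2.3,0]]]'
```

```text
clock: 3.3
eef_pos: [622.1, -125.3, 207.9]
eef_rot: [3.141, -0.0, 0.209]
wrist_force: [0.0, 0.1, 2.7]
finger_gap: 0.2
clock: 3.8
eef_pos: [621.7, -125.2, 184.5]
eef_rot: [-3.141, 0.001, 0.209]
wrist_force: [0.1, 0.6, 0.2]
finger_gap: 0.7
```

```bash
python3 -m pendant '[[[0,0,0.2,0],[0,0,0.4,0],[0,0,0.4,0]]]'; python3 -m pendant '[[[0,0,0.15,0],[0,0,0.3,0],[0,0,0.3,0]]]'
```

```text
clock: 4.1
eef_pos: [622.0, -125.3, 181.3]
eef_rot: [-3.142, 0.0, 0.209]
wrist_force: [-0.7, 1.0, -0.2]
finger_gap: 0.6
clock: 4.4
eef_pos: [622.0, -125.3, 178.4]
eef_rot: [3.142, 0.0, 0.209]
wrist_force: [-0.0, 0.6, 0.3]
finger_gap: 0.3
```

```bash
python3 - <<'E'
from cell import manip,cams
import cv2,numpy as np
s=manip.read_state();print(s["eef_pos"],s["wrist_force"])
ims=[]
for c,(x,y) in dict(scene=(150,90),top=(210,70)).items():
    f=cams.camera(c)["frame"][y:y+150,x:x+150];ims.append(cv2.resize(cv2.cvtColor(f,cv2.COLOR_RGB2BGR),(400,400),interpolation=cv2.INTER_CUBIC))
cv2.imwrite("pics/c3.png",np.hstack(ims))
E
```

```text
[ 621.99362255 -125.3057329   178.35765359] [-0.01294017  0.62084936  0.2848285 ]
```

View pics/c3.png

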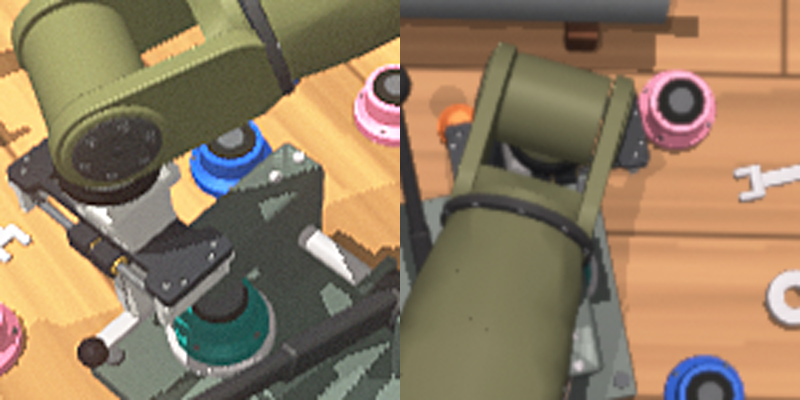

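The knob dropped to crop (93,352), so the lever followed. I'll feel for the hard stop.

```bash
python3 -c "
from h import *
P=np.array([572.5,-135.8,165]);u=np.array([.978,.208,0])
for d in (0,5,9,15): t=np.deg2rad(d);print(d,proj('scene',P+100*(np.cos(t)*u+np.sin(t)*np.array([0,0,1]))))
print('seen',150+93*.375,90+352*.375)"
python3 -m pendant '[[[0,0,0.1,0],[0,0,0.2,0],[0,0,0.3,0],[0,0,0.3,0]]]'
```

```text
0 [185.37094045 220.27027541]
5 [184.94290017 218.13617189]
9 [184.787077   216.25399365]
15 [184.87269872 213.15849605]
seen 184.875 222.0
clock: 4.9
eef_pos: [622.1, -125.4, 178.0]
eef_rot: [3.141, -0.002, 0.209]
wrist_force: [-9.9, 3.0, 19.8]
finger_gap: 0.3
```

The force rose to 20 N at tip z=170, which is the hard stop, and the knob pixel matches level. Backing off.

```bash
python3 -m pendant '[[[0,0,-1.5,0],[0,0,-4.5,0],[0,0,-8,0],[0,0,-12,0],[0,0,-12,0]]]'; python3 -m pendant '[[[-3,3.4,0,0],[-6,6.8,0,0],[-9,10,0,0],[-12,13.5,0,0],[-15,17,0,0]]]';python3 -m pendant '[[[-4,3,0,0],[-8,6,0,0],[-12,9,0,0],[-12,9,0,0],[-12,9,0,0]]]'
mkdir -p old; cp *.npz old/; python3 - <<'E'
from cell import manip,cams
import cv2,numpy as np
for c in["scene","top"]: np.savez(c+".npz",**cams.camera(c))
from h import *
O={c:dict(np.load(f"old/{c}.npz")) for c in D}
for n,s,t,r in [("R",(185,220),None,9),("L",(292,266),(161,145),9),("long",(209,252),(205,102),12)]:
    a,sa=blob("scene",s,r)
    print(n,"scene",a.round(1))
    try:
        b,_=blob("top",t if t else proj("top",[670.3,-115,165]),r);print("top",b.round(1),tri(a,b)[0].round(1))
    except Exception as e: print(e)
# teal centroid
for c in D:
    for d in (O,D):
        h=cv2.cvtColor(d[c]["frame"],cv2.COLOR_RGB2HSV);m=cv2.inRange(h,(80,120,40),(98,255,255));mm=cv2.moments(m,True);print(c,"teal",mm["m00"],(mm["m10"]/mm["m00"],mm["m01"]/mm["m00"]) if mm["m00"] else 0)
w=130
cv2.imwrite("pics/c4.png",np.hstack([cv2.resize(cv2.cvtColor(D[c]["frame"][y:y+h,x:x+h],cv2.COLOR_RGB2BGR),(400,400),interpolation=cv2.INTER_CUBIC) for c,(x,y,h) in dict(scene=(170,110,220),top=(130,70,200)).items()]))
E
```

```text
clock: 5.4
eef_pos: [623.1, -125.6, 301.7]
eef_rot: [3.138, -0.008, 0.209]
wrist_force: [-0.4, 0.7, -0.4]
finger_gap: 0.4
clock: 5.9
eef_pos: [509.3, -324.0, 295.3]
eef_rot: [-3.141, 0.0, 0.209]
wrist_force: [0.9, -1.2, -0.1]
finger_gap: 0.6
clock: 6.4
eef_pos: [411.1, -436.1, 295.1]
eef_rot: [-3.141, 0.0, 0.207]
wrist_force: [0.6, 0.8, -0.5]
finger_gap: 0.1
R scene [184.8 222. ]
top [258.4 116.1] [ 674.1 -113.8  163.3]
L scene [291.3 266. ]
top [161.1 145. ] [576.4 130.9 245.6]
long scene [213.8 254.1]
top [205.8 102.4] [683.5  24.2 248.3]
scene teal 520.0 (233.65, 214.30769230769232)
scene teal 522.0 (233.72413793103448, 214.24329501915707)
top teal 128.0 (257.15625, 173.625)
top teal 129.0 (257.13953488372096, 173.66666666666666)
```

View pics/c4.png

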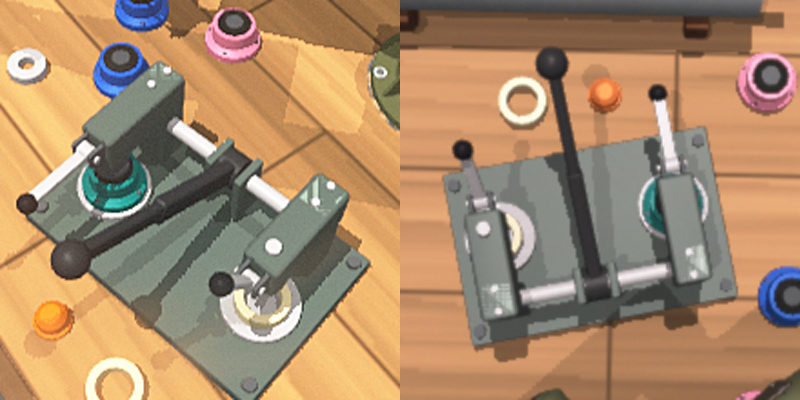

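The right lever is level, with its knob at z≈163, crop (27,203). The left knob, long lever and teal housing have not moved, and the arm is clear. Handing in.

```bash
python3 -c "
from cell import manip
print(manip.sign_off())"
```

```text
the job is handed in; nothing more can be done
None
```

The teal housing was under the right (-y) head, so I pressed that small lever down at mid-bar with the closed fingertips. At the level stop the wrist force rose to about 20 N with the fingertips at z = 170 mm. I then backed the arm clear and handed in at about 6.5 s; sign-off gave no verdict.

Last checks, after backing off:
- **Pressed lever:** the knob is at (674, -114, 163) mm against 165 mm for level, so the lever is about level.
- **Other small lever:** the left knob is still at z ≈ 246 mm, about 54° up.
- **Long lever and housing:** the long lever's knob measured within 2 mm of its start, and the housing moved by less than 0.1 px in both cameras.

One check is weaker than the rest: the two views of the long lever's knob disagreed by 5 mm when first triangulated, giving z ≈ 247 mm against the stated 255 mm. That does not affect the before-and-after comparison. No checks failed.

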